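# Push a packed carton between the label printer and the tape dispenser onto the bench scale

## Robot

A 6-joint arm with a two-finger parallel gripper is mounted at the origin on the work surface. World frame = base frame: x ahead of the robot, y to its left, z up, the work surface at z = 0. Lengths are in m, angles in rad, forces in N, time in s.
With the tool pointing down it reaches from about 0.25 to 0.725 m from the base axis. Payload 4 kg.
Tool frame: the origin (TCP) lies at the very end of the fingers, on their centre line; the grasp point (between the pads) lies 19 mm behind it; z points along the fingers, y is the line along which they close (so a half turn about z gives the same grasp; the last joint's range is limited). The gripper opens to 85 mm and grips with 20 to 120 N. Pads are 22 mm wide; open, the fingers measure 114 mm over their backs; the gripper's body (76 mm by 85 mm) begins 54 mm behind the grasp point. The pads swing forward as they close: fully open they stand 13 mm farther back than shut.
Start: joints at [1.318, 0.241, 0.005, 1.335, 0, 1.571], TCP at [0.125, 0.484, 0.203] pointing down, gripper open.
Joint ranges: [-2.72, 2.72], [-1.05, 1.87], [-1.09, 1.28], [-1.99, 2.15], [-1.42, 1.44], [-3.14, 3.14]. Speed limits (rad/s): [2.79, 2.79, 3.14, 3.14, 3.14, 3.14].

## Interface

Orientations are given as a unit quaternion [x, y, z, w].
In Python, from workcell import bot, vision, workorder gives the robot as it stands.
- The arm moves only by the shell command python3 -m creep 'ROWS' [OPENING]. ROWS is JSON, a list of rows, each a list of 2 entries, a list of its own where there are three numbers: the shift along the tool's x, y, z in mm, then the turn, a rotation vector about the tool's x, y, z in rad. In form: [[[dx, dy, dz], [wx, wy, wz]], ...]. A call has 1 to 12 rows; each row shifts and turns the commanded pose from where the row before left it, along the tool's axes as they then stand; what a row does not reach is not made up. A row lasts 1/8 s, in which the tool goes at most 62.5 mm and 10.7 degrees, less where a joint would pass 70% of its speed; a pose out of reach is approached as far as the arm can. A call is refused whole if a number of a shift passes 62.5 or a number of a turn 0.188, either way. A call with a gripper value outside its range is refused whole. OPENING is the finger opening in mm, from 0 to 85.4, set as the call begins (- or left out, the last holds). The fingers move at their own pace and stop on an object; the grip force is fixed at half the most. Time passes only in rows, so rows that do not move let the fingers close. It gives the time, the measured TCP pose, the force, the opening and the grip force at its end, in the units of the state.
- bot.get_obs(): the state, without advancing time (a new reading comes with each control period).
- vision.camera(name): name is "side" or "top"; returns a dict with "image" (480x640x3 uint8, blue, green, red), "z_map" (480x640 float32, m along the optical axis (not along the pixel's ray), 0 where there is no reading), "K" (3x3 intrinsics, pixels), "k1" (the pictures are not rectified: a ray, as slopes to the right and down, at radius r is drawn at 1 + k1 r^2 times it, then the intrinsics apply), "rvec" (rotation vector, rad) and "tvec" (3), from world to camera coordinates, as OpenCV has them. Camera axes: x right, y down, z forward; pixel columns grow to the right and rows downward; lengths in m; the calibration is good to about 2 mm. A picture is of the moment at which its call begins.
- workorder.job_done(): hands the job in; it is judged then, once.
Trained networks look in a picture, given as the dict that the camera call returned (one of the last four; its "shot" number tells which), for a name from the list of things; names that differ only in an ending like _2 or _b are one class to them, and where a whole thing is asked for, a point or a joint stands for the part that bears it (a point fixed in the world has none). Each returns a list of dicts, best first, with "score" (0 to 1); they miss things now and then, are a little off and sometimes report something else, mostly with a low value. They report only what shows in the picture. A call takes as long as a camera call. They do not tell look-alikes from the thing itself.
- vision.spot_in(picture, query): "position" ([column, row] in pixels, amid what is visible of it).
- vision.place_of(picture, query): "position" ([column, row] in pixels: a listed point, or the origin of a listed thing).
The state is a dict: "clock": time; "joint_pos": joint angles; "joint_vel": joint speeds; "tau": joint torques, N m; "eef_pos": TCP position; "tool_rot": TCP orientation; "ft_force": force on the tool from outside, world axes, zero at the start; "ft_torque": the same for the moment, N m; "grip_width": finger opening in m; "grasp_force": force on a finger pad.
Only numpy, scipy, OpenCV 4.12 (cv2) and the standard library are available. Lean on these libraries where they do the work, as an engineer would, in place of code of your own. Each camera call takes 0.05 s, during which the arm holds its last target. There are 200 camera calls.

## Task

Push the packed carton along the bench, through the narrow gap between the label printer and the tape dispenser, and on until it sits wholly on the steel plate of the bench scale, so that it can be weighed. Keep it flat on the bench all the way, without lifting or tipping it, do not ram the printer or the dispenser, and leave the other things on the bench where they are.

Things in the scene. Friction and masses are not known exactly. Their poses are not given: they have to be found in the camera images.
- carton: The packed carton to be pushed: closed brown cardboard box, 100 mm (its x) by 140 mm (its y) by 75 mm high, taped along its length, 0.3 to 0.6 kg, loose. It starts 200 to 240 mm before the gap (on the scale's -y side of it), its y within 0.4 rad of the scale's y, its centre within 50 mm of the gap's mid-line. Origin: centre of its underside.
- scale: Bench scale, fixed. Its plain steel plate is let into the bench top, level with it, 240 mm (its x) by 220 mm (its y), a thin black rubber joint round it. Origin: centre of the plate's top, at bench height; z up. Its indicator stands off the plate on a column, 170 to 245 mm out along +x, 75 mm either side in y, 110 mm high.
- gap (a point): Point at bench height midway between printer and dispenser (within 1 mm), 165 mm from the plate's centre towards the scale's -y. The gap between their facing ends runs along the scale's y, 84 mm long, 108 to 111 mm wide (distance between the two machines' origins less 190 mm). Axes as the scale's.
- printer: Label printer, fixed: white and grey block with rounded upright corners (radius 10 mm), 190 mm (its x) by 84 mm (its y), 85 mm high; a paper label sticks out of its -y side. Origin: centre of its underside; axes parallel to the scale's. One of its 84 mm wide end faces is one side of the gap. Either machine may be on either side.
- dispenser: Tape dispenser, fixed: heavy block base with rounded upright corners (radius 10 mm), 190 mm (its x) by 84 mm (its y), 50 mm high. A 96 mm tape roll on its middle (within 55 mm of its centre in x) reaches 107 mm above the bench; a cutting blade at its -x end, 84 mm. Origin: centre of its underside; axes parallel to the scale's. Its end nearest the printer is the gap's other side.
- carton_corner0 (a point): Bottom corner of the carton at its -x, -y corner.
- carton_corner1 (a point): Bottom corner of the carton at its +x, -y corner.
- carton_corner2 (a point): Bottom corner of the carton at its +x, +y corner.
- carton_corner3 (a point): Bottom corner of the carton at its -x, +y corner.
- tape_roll: Bystander, loose: spare roll of brown tape lying flat, 102 mm across, 48 mm high. Origin: centre of its underside.
- tea_tin: Bystander, loose: upright tin, 72 mm across, 95 mm high. Origin: centre of its underside.
- honey_jar: Bystander, loose: upright jar, 62 mm across, 80 mm high. Origin: centre of its underside.
- cutter: Bystander, loose: box cutter lying flat, 170 x 26 x 16 mm, its length along its x. Origin: centre of its underside.
- small_carton: Bystander, loose: finished small carton, 110 x 85 x 45 mm (x, y, z). Origin: centre of its underside.
- mug: Bystander, loose: mug, 80 mm across, 92 mm high, handle at its +y. Origin: centre of its underside.
There are look-alikes about, which are no part of the job. Leave any purple or turquoise look-alike of the carton alone.

How it is judged:
On the way:
1. the carton is between the printer and the dispenser (y of carton in the frame of scale between -0.195 and -0.135 m and x of carton in the frame of scale between -0.02 and 0.02 m and height (world z) of carton below 0.006 m), for 0.1 s.
At the end, for the whole second after the job is handed in: All four bottom corners of the carton are on the scale's plate (over its edge by no more than 3 mm), and the carton is flat and at rest (x of carton_corner0 in the frame of scale between -0.123 and 0.123 m and y of carton_corner0 in the frame of scale between -0.113 and 0.113 m and x of carton_corner1 in the frame of scale between -0.123 and 0.123 m and y of carton_corner1 in the frame of scale between -0.113 and 0.113 m and x of carton_corner2 in the frame of scale between -0.123 and 0.123 m and y of carton_corner2 in the frame of scale between -0.113 and 0.113 m and x of carton_corner3 in the frame of scale between -0.123 and 0.123 m and y of carton_corner3 in the frame of scale between -0.113 and 0.113 m and height (world z) of carton below 0.005 m and angle between carton's own z axis and vertical below 0.05 rad and linear speed of carton below 0.01 m/s); the robot touches nothing.
It fails at once if the carton is lifted (underside more than 12 mm up) or tipped (more than 0.15 rad) (height (world z) of carton above 0.012 m or angle between carton's own z axis and vertical above 0.15 rad).
It fails at once if the printer or the dispenser is rammed (more than 30 N) (contact force between anything else and printer above 30 N or contact force between anything else and dispenser above 30 N).
It fails at once if a bystander is moved more than 20 mm (distance of any of tape_roll, tea_tin, honey_jar, cutter, small_carton, mug from where it was at the start of the episode above 0.02 m).
It also fails if it takes over 67 s, if anything falls off the work surface, if the arm or the gripper's body presses on something with over 40 N, if the wrist force passes 120 N, or if a joint passes its speed limit or range.

## Working session

There is one attempt and no reset: what is moved stays moved. The work goes in short steps, Python scripts to look and compute and a shell command to move; the robot and the scene stay as the last step left them, time stands still between calls to the robot, and variables do not carry over. Pictures are saved under pics/ and viewed, at most 10 in all, crops included, and the job is handed in when it is done.

```bash
mkdir -p pics; ls; cat > h.py <<'E'
import numpy as np,cv2
from workcell import bot,vision,workorder
def ray(p,uv):
    K=p["K"];k=p["k1"];d=np.array([(uv[0]-K[0][2])/K[0][0],(uv[1]-K[1][2])/K[1][1]]);s=d.copy()
    for _ in range(20): s=d/(1+k*(s@s))
    R=cv2.Rodrigues(np.array(p["rvec"],float))[0];t=np.array(p["tvec"],float).ravel()
    return -R.T@t,R.T@np.array([s[0],s[1],1]),R,t
def at(p,uv,z=0):
    c,d,_,_=ray(p,uv);return (c+d*(z-c[2])/d[2])
def cloud(p):
    K=np.array(p["K"],float);z=p["z_map"];v,u=np.mgrid[:480,:640]
    x=(u-K[0,2])/K[0,0];y=(v-K[1,2])/K[1,1];a,b=x.copy(),y.copy()
    for _ in range(20):
        f=1+p["k1"]*(a*a+b*b);a,b=x/f,y/f
    _,_,R,t=ray(p,(0,0))
    return (np.stack([a*z,b*z,z],-1)-t)@R
E
python3 - <<'E'
from h import *
o=bot.get_obs();print(o["clock"],o["eef_pos"],o["tool_rot"])
for n in ("top","side"):
    p=vision.camera(n);cv2.imwrite(f"pics/{n}0.png",p["image"])
    print(n,ray(p,(320,240))[0])
    for q in "carton scale gap printer dispenser carton_corner0 carton_corner1 carton_corner2 carton_corner3 tape_roll tea_tin honey_jar cutter small_carton mug".split():
        for r in vision.place_of(p,q)[:3]: 
            if r["score"]>.25: print(q,round(r["score"],2),np.round(r["position"]),np.round(at(p,r["position"])[:2],3))
E
```

```text
pics
0.0 [0.12487767 0.48345152 0.20159358] [ 1.26070926e-01  9.92020669e-01 -1.04661676e-03 -1.39558618e-04]
top [ 0.21919956 -0.02914908  1.48642119]
carton 0.8 [422. 351.] [ 0.2   -0.283]
carton 0.72 [407. 229.] [ 0.52  -0.257]
carton 0.59 [502. 299.] [ 0.329 -0.499]
scale 0.71 [263. 222.] [0.545 0.125]
gap 0.54 [320. 162.] [ 0.71  -0.031]
printer 0.63 [321. 164.] [ 0.702 -0.032]
dispenser 0.58 [330. 272.] [ 0.408 -0.052]
carton_corner0 0.95 [428. 379.] [ 0.129 -0.297]
carton_corner0 0.93 [392. 339.] [ 0.231 -0.208]
carton_corner0 0.91 [383. 210.] [ 0.572 -0.196]
carton_corner1 0.95 [428. 379.] [ 0.129 -0.297]
carton_corner1 0.93 [392. 339.] [ 0.231 -0.208]
carton_corner1 0.91 [383. 210.] [ 0.572 -0.196]
carton_corner2 0.95 [428. 379.] [ 0.129 -0.297]
carton_corner2 0.93 [392. 339.] [ 0.231 -0.208]
carton_corner2 0.91 [383. 210.] [ 0.572 -0.196]
carton_corner3 0.95 [428. 379.] [ 0.129 -0.297]
carton_corner3 0.93 [392. 339.] [ 0.231 -0.208]
carton_corner3 0.91 [383. 210.] [ 0.572 -0.196]
tape_roll 0.64 [184. 251.] [0.471 0.334]
tea_tin 0.8 [358. 156.] [ 0.725 -0.134]
tea_tin 0.61 [
[... 746 characters left out ...]
13. 376.] [ 0.464 -0.322]
carton_corner1 0.98 [134. 381.] [ 0.123 -0.3  ]
carton_corner1 0.89 [366. 376.] [ 0.565 -0.333]
carton_corner1 0.74 [313. 376.] [ 0.464 -0.322]
carton_corner2 0.98 [134. 381.] [ 0.123 -0.3  ]
carton_corner2 0.89 [366. 376.] [ 0.565 -0.333]
carton_corner2 0.74 [313. 376.] [ 0.464 -0.322]
carton_corner3 0.98 [134. 381.] [ 0.123 -0.3  ]
carton_corner3 0.89 [366. 376.] [ 0.565 -0.333]
carton_corner3 0.74 [313. 376.] [ 0.464 -0.322]
tape_roll 0.94 [290. 150.] [0.476 0.346]
tape_roll 0.28 [279. 268.] [ 0.416 -0.058]
tea_tin 0.63 [424. 284.] [ 0.729 -0.136]
honey_jar 0.83 [279. 298.] [ 0.412 -0.137]
cutter 0.89 [266. 370.] [ 0.375 -0.299]
mug 0.84 [255. 196.] [0.372 0.173]
```

View pics/top0.png

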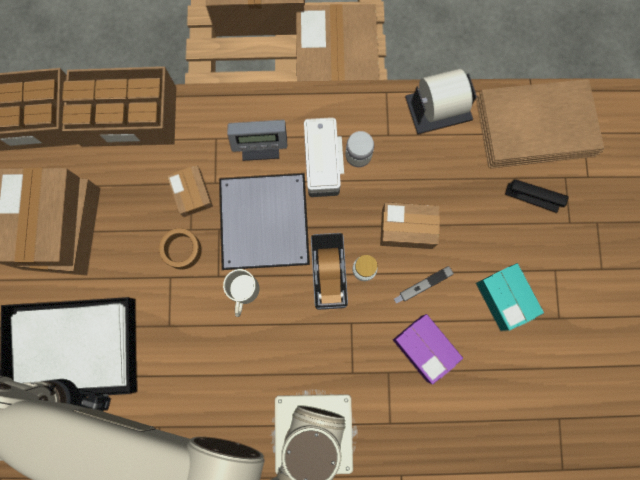

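View pics/side0.png

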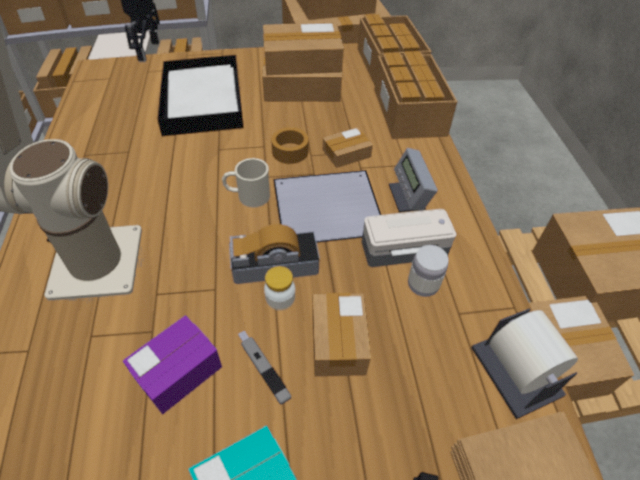

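The real carton is the brown box at top (411,225). The purple (428,349) and turquoise (510,297) boxes are look-alikes. The plate is at (263,221), the printer at (323,156) and the dispenser at (329,271). Next I'll fit them accurately from depth.

```bash
cat >> h.py <<'E'
def rect(P,c,r,z0,z1):
    m=(P[...,2]>z0)&(P[...,2]<z1)&(np.hypot(P[...,0]-c[0],P[...,1]-c[1])<r)
    q=P[m][:,:2];(cx,cy),(w,h),a=cv2.minAreaRect((q*1000).astype(np.float32))
    # angle of the side closest to world y, relative to world y (+ccw)
    ang=(a+45)%90-45
    return np.array([cx,cy]).round(1),(round(w,1),round(h,1)),round(ang,2),m.sum(),np.median(P[m][:,2]).round(4)
def plate(p):
    # dark joint corner fit: grey plate pixels
    im=p["image"].astype(int);P=cloud(p)
    hsv=cv2.cvtColor(p["image"],cv2.COLOR_BGR2HSV)
    m=((im[...,0]>im[...,2]+5)&(abs(P[...,2])<.02)&(np.hypot(P[...,0]-.54,P[...,1]-.12)<.17)).astype(np.uint8)
    m=cv2.morphologyEx(m,cv2.MORPH_OPEN,np.ones((5,5)))
    n,l,s,c=cv2.connectedComponentsWithStats(m);k=1+np.argmax(s[1:,4])
    v,u=np.where(l==k);q=np.array([at(p,(a,b))[:2]*1000 for a,b in zip(u,v)],np.float32)
    (cx,cy),wh,a=cv2.minAreaRect(q);return np.round([cx,cy,*wh,(a+45)%90-45],2)
E
python3 - <<'E'
from h import *
for n in("top","side"):
    p=vision.camera(n);P=cloud(p)
    print(n,"plate",plate(p))
    print("carton",rect(P,(.52,-.257),.11,.062,.085))
    print("printer",rect(P,(.695,-.03),.12,.072,.092))
    print("disp",rect(P,(.4,-.045),.12,.04,.06))
    print("printer lo",rect(P,(.695,-.03),.12,.02,.092))
    print("indicator",rect(P,(.76,.13),.12,.02,.13))
    # profile along x of gap at y about -.045
    for y in (-.07,-.045,-.02):
        m=(abs(P[...,1]-y)<.012)&(P[...,0]>.42)&(P[...,0]<.68)&(P[...,2]>.03)
        x=np.sort(P[m][:,0]);i=np.argmax(np.diff(x));print("gap edges",y,x[i].round(4),x[i+1].round(4))
E
```

```text
top plate [549.21 123.8  241.4  219.52   2.45]
carton (array([ 520.3, -258.5]), (143.5, 102.3), -4.84, np.int64(2219), np.float64(0.0752))
printer (array([716.5, -48.9]), (204.4, 185.1), 28.58, np.int64(2441), np.float64(0.0839))
disp (array([409.6, -84.9]), (192.0, 158.3), 2.41, np.int64(1068), np.float64(0.0516))
printer lo (array([717.4, -45.1]), (207.6, 188.9), 32.53, np.int64(3017), np.float64(0.0827))
indicator (array([764.3, 133.4]), (62.3, 151.3), 2.34, np.int64(1638), np.float64(0.0895))
gap edges -0.07 0.5029 0.612
gap edges -0.045 0.504 0.6112
gap edges -0.02 0.5004 0.6103
side plate [550.17 124.19 243.42 222.12   2.23]
carton (array([ 520.2, -256.9]), (145.3, 101.2), -4.24, np.int64(3727), np.float64(0.0747))
printer (array([717.4, -48.6]), (205.2, 183.4), 28.01, np.int64(2783), np.float64(0.0831))
disp (array([409.7, -84.8]), (190.9, 159.1), 3.61, np.int64(1430), np.float64(0.0514))
printer lo (array([718.6, -44. ]), (208.6, 187.7), 32.92, np.int64(4197), np.float64(0.0803))
indicator (array([765.5, 108.8]), (60.8, 196.1), 2.25, np.int64(1712), np.float64(0.0821))
gap edges -0.07 0.5035 0.6131
gap edges -0.045 0.5024 0.6121
gap edges -0.02 0.5012 0.6108
```

```bash
cat >> h.py <<'E'
from scipy.spatial.transform import Rotation as Ro
TH=np.radians(2.35);O=np.array([.5497,.124])
S=np.array([[np.cos(TH),-np.sin(TH)],[np.sin(TH),np.cos(TH)]])
def to(xs,ys,z,ang):
    """shift in current tool frame (mm) to scale-frame point xs,ys (mm), and tool turn (rad) so tool x is at ang deg in scale frame"""
    o=bot.get_obs();R=Ro.from_quat(o["tool_rot"]).as_matrix()
    w=np.r_[O+S@(np.array([xs,ys])/1000),z/1000]
    d=R.T@(w-o["eef_pos"])*1000
    x=S.T@R[:2,0];a=np.degrees(np.arctan2(x[1],x[0]))
    tw=-np.radians((ang-a+180)%360-180)
    print("t",o["clock"],"scale pos",(S.T@(o["eef_pos"][:2]-O)*1000).round(1),"z",round(o["eef_pos"][2]*1000,1),"ang",a.round(2),"tilt",R[2].round(3),"F",o["ft_force"].round(1),"j",o["joint_pos"].round(2))
    print("shift",d.round(1),"turn z",tw.round(4))
def where():
    for n in("top","side"):
        c=rect(cloud(vision.camera(n)),C,.12,.062,.08);print(n,"carton scale",(S.T@(c[0]-O*1000)).round(1),c[1],"yaw rel",round(c[2]-2.35,2))
E
python3 -c "
from h import *
to(-140,-380,200,0)"
```

```text
t 1.7 scale pos [-409.5  377.2] z 202.5 ang 163.16 tilt [ 0. -0. -1.] F [0.2 0.3 0.3] j [1.32 0.24 0.   1.34 0.   1.57]
shift [-477.3 -646.7    2.5] turn z 2.8477
```

```bash
python3 -m creep '[[[-26.5,-35.9,0],[0,0,0]],[[-26.5,-35.9,0],[0,0,0]],[[-26.5,-35.9,0],[0,0,0]],[[-26.5,-35.9,0],[0,0,0]],[[-26.5,-35.9,0],[0,0,0]],[[-26.5,-35.9,0],[0,0,0]],[[-26.5,-35.9,0],[0,0,0]],[[-26.5,-35.9,0],[0,0,0]],[[-26.5,-35.9,0],[0,0,0]],[[-26.5,-35.9,0],[0,0,0]],[[-26.5,-35.9,0],[0,0,0]],[[-26.5,-35.9,0],[0,0,0]]]' 85
python3 -m creep '[[[-26.5,-35.9,0],[0,0,0]],[[-26.5,-35.9,0],[0,0,0]],[[-26.5,-35.9,0],[0,0,0]],[[-26.5,-35.9,0],[0,0,0]],[[-26.5,-35.9,0],[0,0,0]],[[-26.5,-35.9,0],[0,0,0]],[[0,0,0],[0,0,0.178]],[[0,0,0],[0,0,0.178]],[[0,0,0],[0,0,0.178]],[[0,0,0],[0,0,0.178]],[[0,0,0],[0,0,0.178]],[[0,0,0],[0,0,0.178]]]'
python3 -m creep '[[[0,0,0],[0,0,0.178]],[[0,0,0],[0,0,0.178]],[[0,0,0],[0,0,0.178]],[[0,0,0],[0,0,0.178]],[[0,0,0],[0,0,0.178]],[[0,0,0],[0,0,0.178]],[[0,0,0],[0,0,0.178]],[[0,0,0],[0,0,0.178]],[[0,0,0],[0,0,0.178]],[[0,0,0],[0,0,0.178]],[[0,0,0],[0,0,0]]]'
python3 -c "
from h import *
to(-140,-380,32,0)"
```

```text
clock: 3.2
eef_pos: [0.3257, -0.014, 0.2028]
tool_rot: [0.126, 0.992, 0.0, 0.001]
ft_force: [1.3, 0.3, 0.1]
grip_width: 0.0848
grasp_force: 0.0
clock: 4.7
eef_pos: [0.4253, -0.2609, 0.2025]
tool_rot: [0.616, 0.788, -0.0, -0.0]
ft_force: [0.5, 0.4, -0.0]
grip_width: 0.0852
grasp_force: 0.0
clock: 6.08
eef_pos: [0.4253, -0.2609, 0.2025]
tool_rot: [1.0, 0.021, 0.0, -0.0]
ft_force: [0.6, 0.2, 0.7]
grip_width: 0.0851
grasp_force: 0.0
t 6.075 scale pos [-140.1 -379.4] z 202.5 ang 0.11 tilt [ 0. -0. -1.] F [0.6 0.2 0.7] j [-0.55  0.24  0.    1.33  0.    2.55]
shift [1.000e-01 6.000e-01 1.705e+02] turn z 0.0018
```

```bash
python3 -m creep '[[[0,0,35],[0,0,0]],[[0,0,35],[0,0,0]],[[0,0,35],[0,0,0]],[[0,0,35],[0,0,0]],[[0,0,20],[0,0,0]],[[0,0,14],[0,0,0]],[[0,0,0],[0,0,0]]]'
python3 -m creep '[[[6,0,0],[0,0,0]],[[6,0,0],[0,0,0]],[[6,0,0],[0,0,0]],[[6,0,0],[0,0,0]],[[6,0,0],[0,0,0]],[[6,0,0],[0,0,0]],[[6,0,0],[0,0,0]],[[6,0,0],[0,0,0]],[[6,0,0],[0,0,0]],[[6,0,0],[0,0,0]],[[0,0,0],[0,0,0]]]'
python3 -c "
from h import *
import h
h.C=(.545,-.257)
to(-61,-380,28,0)
where()
cv2.imwrite('pics/t1.png',vision.camera('side')['image'])"
```

```text
clock: 6.95
eef_pos: [0.4246, -0.2605, 0.0278]
tool_rot: [1.0, 0.021, -0.001, -0.001]
ft_force: [-0.4, 0.9, 0.2]
grip_width: 0.0849
grasp_force: 0.0
clock: 8.32
eef_pos: [0.4863, -0.2581, 0.0284]
tool_rot: [1.0, 0.021, 0.001, -0.0]
ft_force: [-0.3, 0.2, 0.8]
grip_width: 0.0851
grasp_force: 0.0
t 8.325 scale pos [ -79.  -379.2] z 28.4 ang 0.03 tilt [ 0.001 -0.    -1.   ] F [-0.3  0.2  0.8] j [-0.49  0.47 -0.14  0.96  0.    2.61]
shift [18.   0.8  0.5] turn z 0.0006
top carton scale [ -18.  -352.5] (101.4, 99.5) yaw rel 0.34
side carton scale [ -29.1 -373.8] (123.3, 145.0) yaw rel 0.05
```

View pics/t1.png

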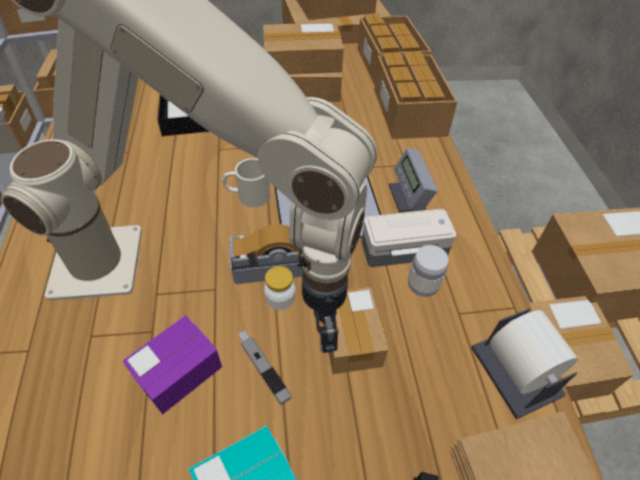

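The side view shows the fingers flush against the carton's left face (around (330,330)). The carton is squared up, with its centre at about x = -18 mm in the scale frame, so I'll push 18 mm more.

```bash
python3 -m creep '[[[5,0,0],[0,0,0]],[[5,0,0],[0,0,0]],[[5,0,0],[0,0,0]],[[3,0,0],[0,0,0]],[[0,0,0],[0,0,0]],[[0,0,0],[0,0,0]],[[-10,0,0],[0,0,0]],[[-20,0,0],[0,0,0]],[[-10,0,-40],[0,0,0]],[[0,0,-50],[0,0,0]],[[0,0,-30],[0,0,0]]]'
python3 -c "
from h import *
to(0,-500,150,90)"
```

```text
clock: 9.85
eef_pos: [0.4638, -0.2599, 0.1513]
tool_rot: [1.0, 0.02, 0.002, 0.001]
ft_force: [1.1, -0.0, 0.3]
grip_width: 0.0852
grasp_force: 0.0
t 9.85 scale pos [-101.6 -380.1] z 151.3 ang -0.04 tilt [ 0.004  0.002 -1.   ] F [ 1.1 -0.   0.3] j [-0.51  0.33 -0.01  1.23  0.    2.59]
shift [101.7 119.8   1.9] turn z -1.5715
```

```bash
python3 -m creep '[[[0,35,0],[0,0,0]],[[0,35,0],[0,0,0]],[[0,35,0],[0,0,0]],[[34,0,0],[0,0,0]],[[34,0,0],[0,0,0]],[[33.7,0,0],[0,0,0]],[[0,0,0],[0,0,-0.1746]],[[0,0,0],[0,0,-0.1746]],[[0,0,0],[0,0,-0.1746]],[[0,0,0],[0,0,-0.1746]],[[0,0,0],[0,0,-0.1746]],[[0,0,0],[0,0,-0.1746]]]' 50
python3 -m creep '[[[0,0,0],[0,0,-0.1746]],[[0,0,0],[0,0,-0.1746]],[[0,0,0],[0,0,-0.1746]],[[0,0,0],[0,0,0]]]'
python3 -c "
from h import *
import h
h.C=(.567,-.257)
to(0,-485,28,90)
where()"
```

```text
clock: 11.35
eef_pos: [0.5688, -0.3601, 0.1484]
tool_rot: [0.854, 0.52, 0.0, -0.0]
ft_force: [0.6, -0.3, -0.2]
grip_width: 0.0501
grasp_force: 0.0
clock: 11.85
eef_pos: [0.5688, -0.3601, 0.1484]
tool_rot: [0.693, 0.721, 0.0, -0.0]
ft_force: [-0.6, -0.6, -1.0]
grip_width: 0.0503
grasp_force: 0.0
t 11.85 scale pos [  -0.8 -484.5] z 148.4 ang 89.89 tilt [ 0.  0. -1.] F [-0.6 -0.6 -1. ] j [-0.56  0.62  0.44  1.4   0.    0.97]
shift [ -0.5   0.8 120.4] turn z -0.0019
top carton scale [  -0.5 -374.3] (103.1, 142.8) yaw rel -0.09
side carton scale [  -0.8 -373.1] (101.2, 145.8) yaw rel -0.05
```

```bash
python3 -m creep '[[[0,0.8,40],[0,0,0]],[[0,0,40],[0,0,0]],[[0,0,25],[0,0,0]],[[0,0,15],[0,0,0]],[[10,0,0],[0,0,0]],[[10,0,0],[0,0,0]],[[6,0,0],[0,0,0]],[[6,0,0],[0,0,0]],[[6,0,0],[0,0,0]],[[6,0,0],[0,0,0]],[[8,0,0],[0,0,0]],[[8,0,0],[0,0,0]]]'
python3 -m creep '[[[8,0,0],[0,0,0]],[[8,0,0],[0,0,0]],[[8,0,0],[0,0,0]],[[8,0,0],[0,0,0]],[[8,0,0],[0,0,0]],[[8,0,0],[0,0,0]],[[6,0,0],[0,0,0]],[[4,0,0],[0,0,0]],[[0,0,0],[0,0,0]]]'
python3 -c "
from h import *
import h
h.C=(.561,-.165)
to(0,-366,28,90)
where()
p=vision.camera('side');cv2.imwrite('pics/t2.png',p['image'])
P=cloud(p)
for y in (-160,-175,-190,-200,-210):
  Q=(P[...,:2]-O)@S*1000
  m=(abs(Q[...,1]-(y-40))<6)&(P[...,2]>.066)&(P[...,2]<.08)&(abs(Q[...,0])<80)
  print(y-40,Q[m][:,0].min().round(1),Q[m][:,0].max().round(1))"
```

```text
clock: 13.45
eef_pos: [0.5675, -0.2998, 0.0287]
tool_rot: [0.692, 0.722, -0.0, 0.0]
ft_force: [0.3, -3.2, 2.7]
grip_width: 0.0504
grasp_force: 1.8
clock: 14.58
eef_pos: [0.5648, -0.2411, 0.0282]
tool_rot: [0.692, 0.722, 0.0, -0.001]
ft_force: [0.2, -0.4, -0.6]
grip_width: 0.0501
grasp_force: 0.4
t 14.575 scale pos [ 2.000e-01 -3.654e+02] z 28.2 ang 90.06 tilt [ 0.002 -0.    -1.   ] F [ 0.2 -0.4 -0.6] j [-0.4   0.58  0.06  1.04  0.    1.12]
shift [-0.6 -0.2  0.2] turn z 0.001
top carton scale [   5.7 -247.4] (149.9, 125.7) yaw rel -15.82
side carton scale [ -19.1 -297.8] (85.3, 176.4) yaw rel 11.5Traceback (most recent call last):
  File "<string>", line 12, in <module>
    print(y-40,Q[m][:,0].min().round(1),Q[m][:,0].max().round(1))
               ~~~~~~~~~~~~~^^
    return umr_minimum(a, axis, None, out, keepdims, initial, where)
ValueError: zero-size array to reduction operation minimum which has no identity
```

View pics/t2.png

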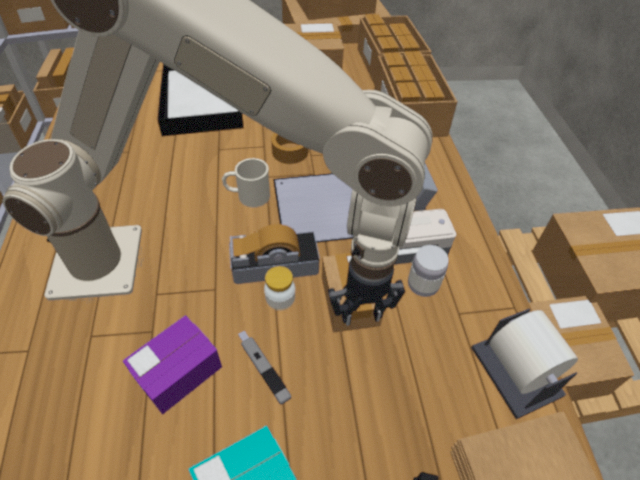

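The gripper hides most of the carton, and the box at (350,290) still looks square. I'll read its edges slice by slice.

```bash
cat >> h.py <<'E'
def slices(ys):
    for n in("top","side"):
        P=cloud(vision.camera(n));Q=(P[...,:2]-O)@S*1000;z=P[...,2]*1000
        for y in ys:
            m=(abs(Q[...,1]-y)<5)&(z>68)&(z<80)&(abs(Q[...,0])<75)
            x=np.sort(Q[m][:,0]);print(n,y,len(x),x[:2].round(1),x[-2:].round(1))
E
python3 -c "
from h import *
slices((-345,-330,-315,-300,-285,-270,-255,-240,-225,-218))"
```

```text
top -345 0 [] []
top -330 25 [26.  28.6] [46.6 47.6]
top -315 57 [-3.4  2.3] [47.  48.5]
top -300 93 [-25.2 -23.3] [48.5 48.8]
top -285 136 [-50.9 -50.4] [46.7 47.2]
top -270 144 [-51.7 -51.7] [47.5 48.3]
top -255 137 [-51.1 -51. ] [45.1 45.9]
top -240 146 [-52.2 -52.1] [46.6 47.2]
top -225 142 [-52.3 -52.3] [47.3 48. ]
top -218 117 [-52.3 -50.9] [47.3 47.3]
side -345 51 [-2.4 -2.3] [28.1 29.2]
side -330 17 [-38.4 -36.1] [-28.9 -27. ]
side -315 1 [-27.5] [-27.5]
side -300 29 [-45.1 -41.5] [-25.2 -22.8]
side -285 79 [-51.9 -51.6] [-14.8 -13.9]
side -270 88 [-51.9 -51.7] [-11.6 -11. ]
side -255 89 [-52.4 -52. ] [-6.5 -5.7]
side -240 101 [-52.2 -52.1] [-1.4 -0.8]
side -225 110 [-51.9 -51.8] [5.8 6.8]
side -218 95 [-52.  -51.5] [6.8 7.3]
```

```bash
python3 -m creep '[[[4,0.6,0],[0,0,0]],[[4,0.6,0],[0,0,0]],[[4,0.6,0],[0,0,0]],[[4,0.6,0],[0,0,0]],[[4,0.4,0],[0,0,0]],[[0,0,0],[0,0,0]]]'
python3 -c "
from h import *
to(0,-345,28,90)
slices((-280,-265,-250,-235,-220))"
```

```text
clock: 15.58
eef_pos: [0.5672, -0.2212, 0.0287]
tool_rot: [0.692, 0.722, 0.0, -0.0]
ft_force: [0.5, -0.4, -0.4]
grip_width: 0.05
grasp_force: 0.0
t 15.575 scale pos [   3.3 -345.6] z 28.7 ang 90.06 tilt [ 0.001  0.    -1.   ] F [ 0.5 -0.4 -0.4] j [-0.37  0.57  0.04  1.04  0.    1.16]
shift [ 0.6 -3.3  0.7] turn z 0.0011
top -280 91 [-21.8 -19. ] [49.3 50. ]
top -265 131 [-48.9 -46. ] [50.6 51. ]
top -250 145 [-48.3 -48.2] [51.6 51.7]
top -235 141 [-49.5 -48.8] [48.2 49.7]
top -220 145 [-49.5 -48.8] [49.6 50.3]
side -280 13 [-37.6 -35.8] [-25.4 -21.4]
side -265 71 [-49.3 -48.8] [-13.  -12.1]
side -250 81 [-48.9 -48.8] [-7.3 -7. ]
side -235 88 [-49.  -48.8] [-4.3 -4. ]
side -220 102 [-48.8 -48.7] [1.  1.1]
```

The carton is now centred at about +0.7 mm with yaw near 0, so I'll push it straight through.

```bash
python3 -m creep '[[[5,0,0],[0,0,0]],[[5,0,0],[0,0,0]],[[5,0,0],[0,0,0]],[[5,0,0],[0,0,0]],[[5,0,0],[0,0,0]],[[5,0,0],[0,0,0]],[[5,0,0],[0,0,0]],[[5,0,0],[0,0,0]]]'
python3 -c "
from h import *
to(0,-81,28,90)
slices((-265,-250,-235,-220))"
```

```text
clock: 16.68
eef_pos: [0.5655, -0.1819, 0.0287]
tool_rot: [0.692, 0.722, -0.0, 0.0]
ft_force: [-0.3, -2.7, 2.6]
grip_width: 0.0501
grasp_force: 1.6
t 16.675 scale pos [   3.3 -306.3] z 28.7 ang 90.02 tilt [-0.  0. -1.] F [-0.3 -2.7  2.6] j [-0.31  0.55 -0.01  1.02 -0.    1.22]
shift [225.3  -3.2   0.6] turn z 0.0003
top -265 6 [44.  44.7] [50.1 50.4]
top -250 47 [16.7 19.8] [50.1 51. ]
top -235 85 [-15.7 -13.7] [49.6 50.1]
top -220 143 [-49.2 -49.1] [50.6 51. ]
side -265 16 [-33.4 -32.1] [-22.3 -22.1]
side -250 6 [-27.3 -27.3] [-22.7 -22.6]
side -235 10 [-37.4 -35.8] [-25.9 -24.8]
side -220 68 [-48.5 -48.3] [-12.2 -11.6]
```

```bash
python3 -m creep '[[[6,0,0],[0,0,0]],[[6,0,0],[0,0,0]],[[6,0,0],[0,0,0]],[[6,0,0],[0,0,0]],[[6,0,0],[0,0,0]],[[6,0,0],[0,0,0]],[[6,0,0],[0,0,0]],[[6,0,0],[0,0,0]],[[6,0,0],[0,0,0]],[[6,0,0],[0,0,0]],[[6,0,0],[0,0,0]],[[6,0,0],[0,0,0]]]'
python3 -c "
from h import *
to(0,-81,28,90)
slices((-200,-180,-160,-120,-110))"
```

```text
clock: 18.27
eef_pos: [0.5624, -0.1098, 0.0285]
tool_rot: [0.692, 0.722, -0.0, 0.0]
ft_force: [0.0, -3.1, 1.7]
grip_width: 0.0501
grasp_force: 1.7
t 18.275 scale pos [   3.1 -234.1] z 28.5 ang 90.02 tilt [-0. -0. -1.] F [ 0.  -3.1  1.7] j [-0.19  0.51 -0.07  0.99 -0.    1.34]
shift [153.1  -3.    0.5] turn z 0.0004
top -200 0 [] []
top -180 14 [46.7 49. ] [74.7 74.8]
top -160 73 [4.1 5.5] [63.6 70.4]
top -120 141 [-48.5 -48.3] [50.9 51. ]
top -110 143 [-49.6 -47.6] [48.2 48.6]
side -200 34 [-49.3 -49.2] [34.5 57.4]
side -180 19 [-31.2 -31.1] [56.6 62.6]
side -160 0 [] []
side -120 60 [-49.2 -48.9] [-8.5 -7.7]
side -110 64 [-49.  -48.8] [-6.6 -6.1]
```

Force is only about 3 N and the carton is still centred, so I'll carry on to the plate.

```bash
python3 -m creep '[[[6,0,0],[0,0,0]],[[6,0,0],[0,0,0]],[[6,0,0],[0,0,0]],[[6,0,0],[0,0,0]],[[6,0,0],[0,0,0]],[[6,0,0],[0,0,0]],[[6,0,0],[0,0,0]],[[6,0,0],[0,0,0]],[[6,0,0],[0,0,0]],[[6,0,0],[0,0,0]],[[6,0,0],[0,0,0]],[[6,0,0],[0,0,0]]]'
python3 -m creep '[[[7,0,0],[0,0,0]],[[7,0,0],[0,0,0]],[[7,0,0],[0,0,0]],[[7,0,0],[0,0,0]],[[7,0,0],[0,0,0]],[[7,0,0],[0,0,0]],[[7,0,0],[0,0,0]],[[7,0,0],[0,0,0]],[[7,0,0],[0,0,0]],[[7,0,0],[0,0,0]],[[7,0,0],[0,0,0]],[[4,0,0],[0,0,0]]]'
python3 -m creep '[[[0,0,0],[0,0,0]],[[0,0,0],[0,0,0]],[[-15,0,0],[0,0,0]],[[0,0,-40],[0,0,0]],[[0,0,-50],[0,0,0]],[[0,0,-40],[0,0,0]],[[-40,0,0],[0,0,0]],[[-40,0,0],[0,0,0]],[[-40,0,0],[0,0,0]],[[-40,0,0],[0,0,0]],[[0,0,0],[0,0,0]],[[0,0,0],[0,0,0]]]'
python3 -c "
from h import *
import h
h.C=O
to(0,-81,28,90)
where()
cv2.imwrite('pics/t3.png',vision.camera('top')['image'])"
```

```text
clock: 19.88
eef_pos: [0.5593, -0.0377, 0.0285]
tool_rot: [0.692, 0.722, -0.0, -0.0]
ft_force: [-0.1, -1.5, -0.9]
grip_width: 0.05
grasp_force: 0.8
clock: 21.38
eef_pos: [0.556, 0.0432, 0.0285]
tool_rot: [0.692, 0.722, -0.0, 0.0]
ft_force: [0.3, -1.2, -0.5]
grip_width: 0.0498
grasp_force: 0.9
clock: 22.88
eef_pos: [0.5629, -0.1327, 0.1584]
tool_rot: [0.693, 0.721, 0.0, -0.0]
ft_force: [-0.0, 0.2, 0.0]
grip_width: 0.05
grasp_force: 0.0
t 22.875 scale pos [   2.7 -257. ] z 158.4 ang 89.95 tilt [ 0. -0. -1.] F [-0.   0.2  0. ] j [-0.23  0.42  0.14  1.29  0.    1.3 ]
shift [175.9  -2.8 130.5] turn z -0.0009
top carton scale [ 0.9 -0.6] (103.4, 141.7) yaw rel 0.61
side carton scale [-2.8 -1.2] (93.7, 146.8) yaw rel -0.14
```

View pics/t3.png

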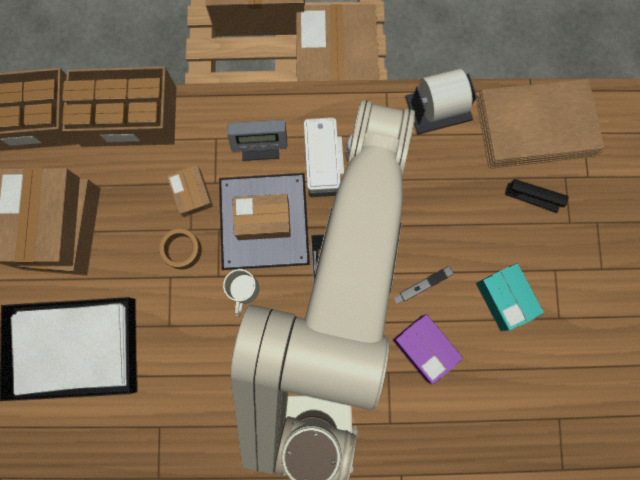

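The carton is centred on the plate (262,216), within 1 mm and square. The robot is clear, so I'll hand in.

```bash
python3 -c "
from workcell import workorder
print(workorder.job_done())"
```

```text
the job is handed in; nothing more can be done
None
```

I pushed the carton through the gap onto the scale plate, centred to within about 1 mm (3 mm at most by the side camera) and square. The arm was clear, pushing force read about 3 N, and I handed the job in after about 23 s; no verdict came back.

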